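Attenuate the beam and hold its shutter half open

TASK

For the half-aperture reading, put exactly two of the four filter cells from the rack into the filter holder on the beam bench (any two of its slots, standing fully down), and leave the other two in the rack. Only when both are in, so that the detector is never lit unprotected, slide the spring-loaded shutter by its finger tab to half its travel so that it uncovers half the aperture, and finish while still holding it there against its spring. Do not move the other things on the table.

Things in the scene. Friction and masses are not known exactly. Their poses are not given: they have to be found in the camera images.
- bench: The beam bench, fixed to the table: 60 x 310 mm aluminium rail, its parts in line along its y: lamp barrel (y -148 to -90 mm, top 71 mm high), filter holder (y -22), shutter (y 80), detector head (y 115 to 151, top 67 mm high). Origin: centre of the rail's underside, on the table; x across the rail, z up. Its yaw is within 0.2 rad of the world's.
- holder (a point): Centre of the middle slot of the aluminium filter holder, on the beam axis, 50 mm above the table; axes as the bench's. Three slots at y = -30, 0 and +30 mm from here, each 12.6 mm wide along y, with rounded lead-ins and a V floor that centres a cell in x. A seated cell stands on edge, axis along y, its centre at this height (+- 1 mm).
- rack: White plastic filter rack, fixed, foot plate 52 x 138 mm. Origin: centre of its underside, on the table; z up. Four slots like the holder's at y = -45, -15, 15, 45 mm, each with a filter cell on edge, axis along the rack's y, centre 30 mm above the table. Its yaw is within 0.3 rad of the world's.
- rack_lug (a point): Centre of the rack, 30 mm above the table, level with the cells' centres. Lugs between the slots, here and at the holder: within 11.6 mm of the middle in x, tops 6.7 mm above the cells' centres. The V floor reaches 15 mm out in x, 11 mm below the centres. So fingers holding a cell across its diameter along x pass outside the lugs and above the V if the tips stay less than 9 mm below its centre.
- aperture (a point): Centre of the 30 mm round aperture in the shutter housing, on the beam axis, 50 mm above the table; axes as the bench's. The steel leaf between the two grey face plates covers it when shut and half covers it at half travel. The housing spans x -86 to +26 mm, 28 mm in y; its top ledge is 81.5 mm above the table.
- tab (a point): Centre of the shutter's black finger tab, a block 12 (x) x 20 (y) x 28 (z) mm, axes as the bench's; centre 107.5, top 121.5 mm above the table; it moves with the shutter. Below 93.5 mm lie its carriage, the guide rod and the coil spring, which runs to an end post 82 mm to the -x side. Pinch the tab along x or y, or push it, with fingertips above 94 mm.
- shutter (a joint): Shutter travel in m: 0 shut (the spring holds it), 0.040 fully open, sliding to the bench's -x. The spring pushes back with 3 N at the start, 8 N at half travel (0.020), 13 N fully open, and snaps it shut when let go. Three engraved lines beside the carriage mark shut, half and open for the line across the carriage.
- filter_a_mid (a point): Centre of a filter cell: a black ring, 31 mm outside diameter, 11 mm thick, with a 25 mm glass in it, about 25 g; z is its axis (level while it stands in a slot). The four cells are alike.
- filter_a: The same filter cell; this origin is the centre of one of its faces, 5.5 mm from its centre along z.
- filter_b_mid (a point): Centre of a filter cell: a black ring, 31 mm outside diameter, 11 mm thick, with a 25 mm glass in it, about 25 g; z is its axis (level while it stands in a slot). The four cells are alike.
- filter_b: The same filter cell; this origin is the centre of one of its faces, 5.5 mm from its centre along z.
- filter_c_mid (a point): Centre of a filter cell: a black ring, 31 mm outside diameter, 11 mm thick, with a 25 mm glass in it, about 25 g; z is its axis (level while it stands in a slot). The four cells are alike.
- filter_c: The same filter cell; this origin is the centre of one of its faces, 5.5 mm from its centre along z.
- filter_d_mid (a point): Centre of a filter cell: a black ring, 31 mm outside diameter, 11 mm thick, with a 25 mm glass in it, about 25 g; z is its axis (level while it stands in a slot). The four cells are alike.
- filter_d: The same filter cell; this origin is the centre of one of its faces, 5.5 mm from its centre along z.
- hex_key: Black L-shaped hex key, 31 x 76 x 5 mm, lying; bystander. Origin at the centre of its underside.
- optic_case: Clear hinged case with a mirror in it, 68 x 62 x 23 mm; bystander. Origin at the centre of its underside.
- screw_jar: Small white jar, 38 mm across, 48 mm high; bystander. Origin at the centre of its underside.
- swab_box: Slim white box, 18 x 85 x 12 mm, lying; bystander. Origin at the centre of its underside.
- ball_driver: Screwdriver-like ball driver with a stout handle, 164 mm long, lying; bystander. Origin at the centre of its underside.
- tweezers: Steel tweezers, 143 mm long, lying; bystander. Origin at the centre of its underside.

How it is judged:
By the outcome, as a careful person would: the job done as asked, in the order asked, and still so for the second after the job is handed in, while the arm keeps its last pose, push and grip.
It also fails if it takes over 61 s, if anything falls off the work surface, if the arm or the gripper's body presses on something with over 40 N, if the wrist force passes 120 N, or if a joint passes its speed limit or range.

ROBOT

A 6-joint arm with a two-finger parallel gripper is mounted at the origin on a cart in front of the work surface, level with it; the furniture and walls round the work are solid. World frame = base frame: x ahead of the robot, y to its left, z up, the work surface at z = 0. Lengths are in mm, angles in rad, forces in N, time in s.
With the tool pointing down it reaches from about 275 to 750 mm from the base axis. Payload 10.2 kg.
Tool frame: the origin (TCP) lies on the centre line of the jaws, within the pads' length; the fingertips stand 17 mm ahead of it and the grasp point (between the pads) lies 2 mm behind it; z points along the fingers, y is the line along which they close (so a half turn about z gives the same grasp; the last joint's range is limited). The gripper opens to 85 mm and grips with 20 to 120 N. Pads are 22 mm wide; open, the fingers measure 114 mm over their backs; the gripper's body (76 mm by 85 mm) begins 54 mm behind the grasp point. The pads swing forward as they close: fully open they stand 13 mm farther back than shut.
Start: joints at [-1.404, 0.313, 1.498, -0, 1.331, -0.223], TCP at [199.49, -485.629, 248.294] pointing down, gripper open.
Joint ranges: [-2.94, 2.94], [-0.97, 2.17], [0.19, 2.56], [-1.23, 4.37], [0.02, 3.11], [-2.88, 2.88]. Speed limits (rad/s): [2.39, 2.39, 3.01, 3.14, 3.14, 3.14].

INTERFACE

Orientations are given as a unit quaternion [w, x, y, z].
In Python, from rig import ctrl gives the robot as it stands. The module is installed in compiled form; this text tells all that it offers.
- The arm moves only by the shell command python3 -m jog 'ROWS' [FORCE]. ROWS is JSON, a list of rows, each an object with "delta_pos": the shift along the world's x, y, z in mm, a list of three; "angular": the turn, a rotation vector about the world's x, y, z in rad, a list of three; "fingers": the opening, from 0 (shut) to 1 (fully open). In form: [{"delta_pos": [tx, ty, tz], "angular": [rx, ry, rz], "fingers": fingers}, ...]. A call has 1 to 10 rows; each row is the pose to reach, as a shift and turn from the pose commanded when the call began; what a row does not reach only later rows make up. A row lasts 1/8 s, in which the tool goes at most 62.5 mm and 10.7 degrees, less where a joint would pass 70% of its speed; a pose out of reach is approached as far as the arm can. A call with a gripper value outside its range is refused whole. The fingers move at their own pace and stop on an object; FORCE is the grip in N (left out, the last holds). Time passes only in rows, so rows that repeat a pose let the fingers close. It gives the time, the measured TCP pose, the force, the opening and the grip force at its end, in the units of the state.
- ctrl.sense(): the state, without advancing time (a new reading comes with each control period).
- ctrl.capture(name): name is "side" or "top" or "wrist"; returns a dict with "pixels" (384x512x3 uint8, blue, green, red), "fx", "fy", "cx", "cy" (pixels), "dist" ([k1, k2, p1, p2, k3] as OpenCV has them; the pictures are not rectified), "R" (3x3) and "t" (3): a world point X has camera coordinates R X + t. Camera axes: x right, y down, z forward; pixel columns grow to the right and rows downward; lengths in mm; the calibration is good to about 2 mm. A picture is of the moment at which its call begins. There is no depth.
- ctrl.finish_job(): hands the job in; it is judged then, once.
The state is a dict: "time_s": time; "joints": joint angles; "dq": joint speeds; "tau": joint torques, N m; "eef_pos": TCP position; "ee_rot": TCP orientation; "force": force on the tool from outside, world axes, zero at the start; "wrist_torque": the same for the moment, N m; "grip_width": opening from 0.0 (shut) to 1.0 (fully open); "grip_force": force on a finger pad.
Only numpy, scipy, OpenCV 4.12 (cv2) and the standard library are available. Lean on these libraries where they do the work, as an engineer would, in place of code of your own. Each camera call takes 0.05 s, during which the arm holds its last target. There are 200 camera calls.

## Working session

There is one attempt and no reset: what is moved stays moved. The work goes in short steps, Python scripts to look and compute and a shell command to move; the robot and the scene stay as the last step left them, time stands still between calls to the robot, and variables do not carry over. Pictures are saved under pics/ and viewed, at most 10 in all, crops included, and the job is handed in when it is done.

```bash
mkdir -p pics
cat > h.py <<'E'
import numpy as np, cv2, pickle
from rig import ctrl
def cap(n,f):
    c=ctrl.capture(n); cv2.imwrite(f'pics/{f}.png',c['pixels']); pickle.dump(c,open(f'pics/{f}.pkl','wb')); return c
def load(f): return pickle.load(open(f'pics/{f}.pkl','rb'))
def KD(c): return np.array([[c['fx'],0,c['cx']],[0,c['fy'],c['cy']],[0,0,1.]]),np.array(c['dist'],float)
def px2w(c,uv,z):
    K,D=KD(c); uv=np.array(uv,float).reshape(-1,1,2)
    p=cv2.undistortPoints(uv,K,D).reshape(-1,2); R=np.array(c['R']);t=np.array(c['t']).ravel()
    d=np.c_[p,np.ones(len(p))]@R; C=-R.T@t
    return C+d*((np.broadcast_to(z,len(p))-C[2])/d[:,2])[:,None]
def w2px(c,X):
    K,D=KD(c); return cv2.projectPoints(np.array(X,float).reshape(-1,1,3),cv2.Rodrigues(np.array(c['R']))[0],np.array(c['t'],float),K,D)[0].reshape(-1,2)
E
python3 - <<'E'
from h import *
a=cap('top','top0');b=cap('side','side0')
for c in(a,b):print(-np.array(c['R']).T@np.array(c['t']),c['fx'])
print(ctrl.sense())
cv2.imwrite('pics/top0b.png',cv2.resize(a['pixels'],(800,600),interpolation=cv2.INTER_CUBIC))
cv2.imwrite('pics/side0b.png',cv2.resize(b['pixels'],(800,600),interpolation=cv2.INTER_CUBIC))
E
```

```text
[ 435.09084847 -154.62928972 1033.31252473] 387.04234600229313
[ 413.32977268 -973.96696845  573.44320355] 395.7948359499491
{'time_s': 0.1, 'joints': array([-1.40444838e+00,  3.13381535e-01,  1.49834807e+00, -1.30311420e-05,
        1.33101122e+00, -2.23388237e-01]), 'dq': array([-0.00012373, -0.00040383, -0.00546068, -0.00092203,  0.00086554,
        0.00068892]), 'tau': array([ 2.27270197e-03, -4.12896144e+01, -2.60143751e+01, -1.98868033e-04,
        3.01593056e-03,  1.59319410e-05]), 'eef_pos': array([ 199.42680006, -485.42128816,  247.80360748]), 'ee_rot': array([-5.74030355e-04,  9.81072758e-01,  1.93638614e-01,  1.00450302e-05]), 'force': array([-0.41867255, -0.39560962,  0.35777337]), 'wrist_torque': array([ 0.02492466, -0.01705178,  0.04384967]), 'grip_force': 0.0, 'grip_width': 0.9968154780909869}
```

View pics/top0b.png

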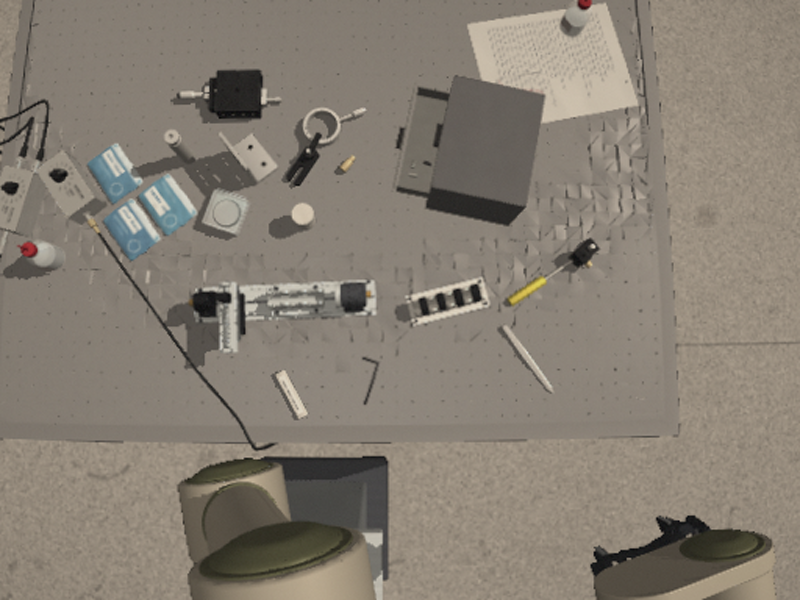

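View pics/side0b.png

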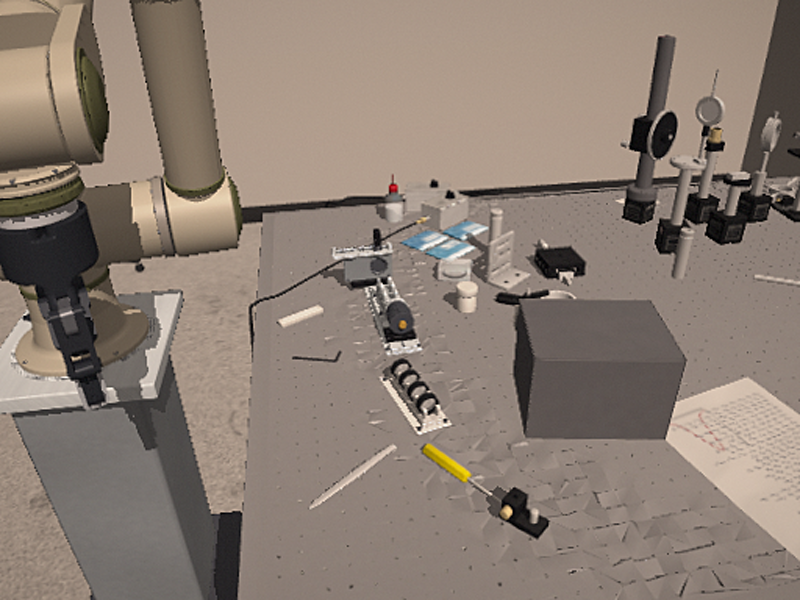

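The top view shows the bench at about (192–377, 300), the rack at (448, 301) and the holder between the shutter (230, 315) and the lamp (355, 295). The side view confirms this.

Run:
```python
from h import *
a=load('top0')['pixels']
p=a[165:240,118:318]; p=cv2.resize(p,(800,300),interpolation=cv2.INTER_CUBIC)
b=load('side0')['pixels'][135:285,200:300]; b=cv2.resize(b,(400,600),interpolation=cv2.INTER_CUBIC)[:, :]
o=np.zeros((600,800,3),np.uint8); o[:300]=p; o[300:,:]=0
q=cv2.resize(load('side0')['pixels'][140:285,200:300],(207,300),interpolation=cv2.INTER_CUBIC); o[300:,:207]=q
cv2.imwrite('pics/crop1.png',o)
```

```text
(no output)
```

View pics/crop1.png

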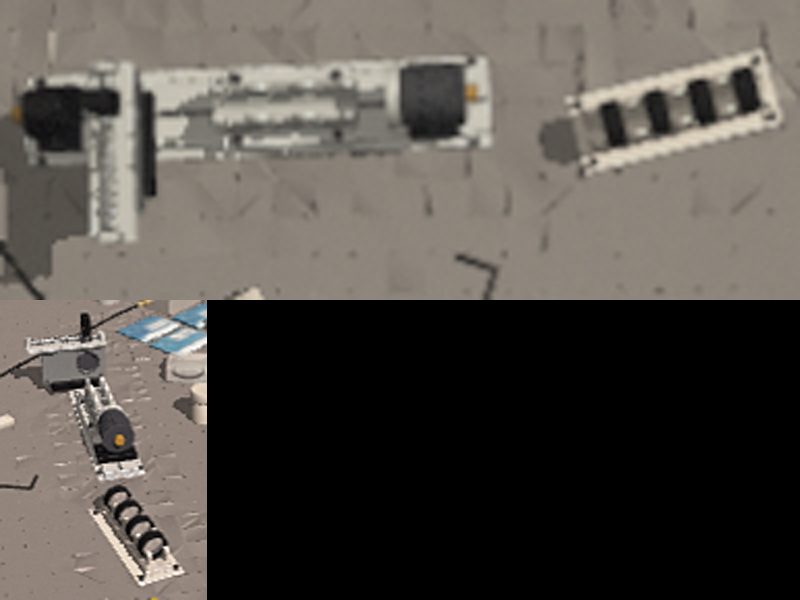

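Run:
```python
from h import *
c=load('top0'); f=lambda L,z:px2w(c,np.array(L)/4+[118,165]-.4,z)
r=f([(568,98),(765,50),(783,122),(590,174)],5); print(r,r.mean(0))
print('cells',f([(612,125),(657,113),(703,102),(746,91)],42))
b=f([(490,57),(492,143),(24,85),(28,163)],10);print(b,b.mean(0))
print('holder ends',f([(213,105),(355,98)],57), 'tab',f([(85,102),(118,102)],121))
```

```text
[[ 548.21990197 -203.95963176    5.        ]
 [ 580.05141853 -337.49581587    5.        ]
 [ 531.15131572 -348.51370317    5.        ]
 [ 497.21977305 -218.07187389    5.        ]] [ 539.16060232 -277.01025618    5.        ]
cells [[ 526.48250039 -230.37180722   42.        ]
 [ 534.07082716 -259.5993272    42.        ]
 [ 541.03622468 -289.6049263    42.        ]
 [ 548.04536914 -317.81066683   42.        ]]
[[ 575.47607009 -151.98041458   10.        ]
 [ 517.96508285 -152.97495962   10.        ]
 [ 558.67221414  159.89057939   10.        ]
 [ 506.4189238   155.90903279   10.        ]] [539.63307272   2.7110595   10.        ]
holder ends [[539.40887807  23.75073798  57.        ]
 [543.31251157 -66.40832956  57.        ]] tab [[534.84071092  88.67275204 121.        ]
 [534.71507476  68.84541077 121.        ]]
```

```bash
T='{"delta_pos":[338,210,-60],"angular":[0,0,1.423],"fingers":0.65}'; python3 -m jog '[{"delta_pos":[338,210,-60],"angular":[0,0,1.423],"fingers":0.65},{"delta_pos":[338,210,-60],"angular":[0,0,1.423],"fingers":0.65},{"delta_pos":[338,210,-60],"angular":[0,0,1.423],"fingers":0.65},{"delta_pos":[338,210,-60],"angular":[0,0,1.423],"fingers":0.65},{"delta_pos":[338,210,-60],"angular":[0,0,1.423],"fingers":0.65},{"delta_pos":[338,210,-60],"angular":[0,0,1.423],"fingers":0.65},{"delta_pos":[338,210,-60],"angular":[0,0,1.423],"fingers":0.65},{"delta_pos":[338,210,-60],"angular":[0,0,1.423],"fingers":0.65},{"delta_pos":[338,210,-60],"angular":[0,0,1.423],"fingers":0.65},{"delta_pos":[338,210,-60],"angular":[0,0,1.423],"fingers":0.65}]' 40
python3 - <<'E'
from h import *
c=cap('wrist','w1');print(ctrl.sense()['eef_pos'],ctrl.sense()['ee_rot'],-np.array(c['R']).T@np.array(c['t']),c['R'],c['fx'])
p=cv2.resize(c['pixels'],(800,600),interpolation=cv2.INTER_CUBIC);cv2.imwrite('pics/w1b.png',p)
print(w2px(c,[[538,-275,30]])*1.5625)
E
```

```text
time_s: 1.35
eef_pos: [537.2, -275.9, 188.3]
ee_rot: [-0.0, 0.618, 0.786, -0.0]
force: [0.4, -0.2, -0.1]
grip_width: 0.65
grip_force: 0.0
[ 537.19621513 -275.92665169  188.33299645] [-3.50803440e-05  6.17537462e-01  7.86541468e-01 -1.26017942e-05] [ 518.45946719 -195.58113919  313.28359643] [[ 0.97159855  0.23663317 -0.000996  ]
 [ 0.22437803 -0.91992646  0.32154284]
 [ 0.07517146 -0.31263404 -0.94689451]] 330.9067508004936
[[401.98524247 275.15794229]]
```

View pics/w1b.png

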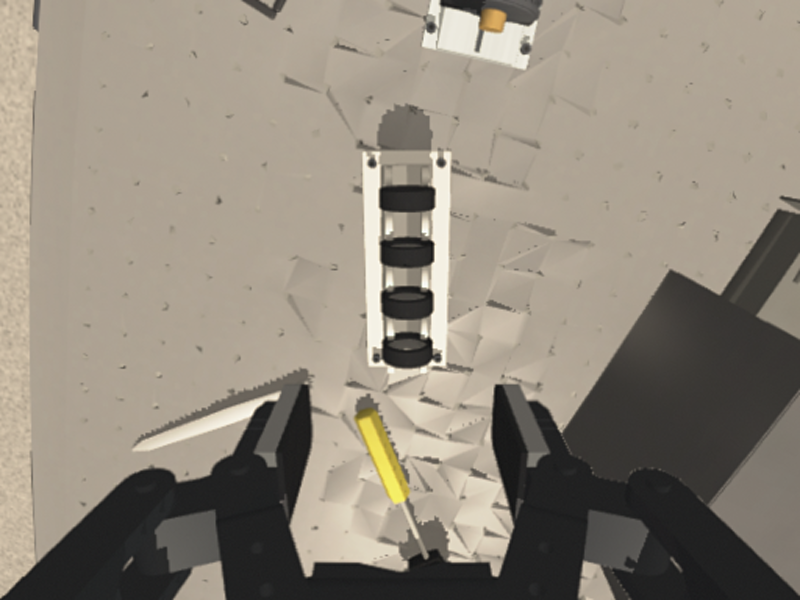

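```bash
cat >> h.py <<'E'
def rack(x,y,yaw):
    u=np.array([np.cos(yaw),np.sin(yaw),0]);v=np.array([-np.sin(yaw),np.cos(yaw),0]);return np.array([x,y,0]),u,v
E
python3 - <<'E'
from h import *
c=load('w1'); s=lambda L,z:px2w(c,np.array(L)/1.5625,z)
f=s([(363,152),(452,152),(446,367),(369,367)],5);print(f,f.mean(0))
d=(f[0]+f[1]-f[2]-f[3]);print('yaw',np.arctan2(-d[0],d[1]), np.linalg.norm(d)/2)
print(s([(407,198),(407,345)],30))
o,u,v=rack(538,-275,.242)
im=cv2.imread('pics/w1b.png'); th=np.linspace(0,2*np.pi,60)
for k in(45,15,-15,-45):
  for h in(5.5,-5.5):
    P=o+(k+h)*v+15.5*np.cos(th)[:,None]*u+np.array([0,0,1])*(30+15.5*np.sin(th)[:,None])
    cv2.polylines(im,[np.int32(w2px(c,P)*1.5625*8)],True,(0,0,255),1,cv2.LINE_AA,3)
P=np.array([o+a*26*u+b*69*v+[0,0,5] for a,b in((1,1),(1,-1),(-1,-1),(-1,1))])
cv2.polylines(im,[np.int32(w2px(c,P)*1.5625*8)],True,(0,255,0),1,cv2.LINE_AA,3)
cv2.imwrite('pics/ov.png',cv2.resize(im[130:390,300:520],None,fx=2.3,fy=2.3))
E
```

```text
[[ 500.30621984 -215.43420604    5.        ]
 [ 550.23060086 -203.24757218    5.        ]
 [ 582.89899205 -336.34268385    5.        ]
 [ 533.51385152 -348.38334983    5.        ]] [ 541.73741607 -275.85195298    5.        ]
yaw 0.24273083970047643 137.0394069696534
[[ 530.29555796 -231.93007965   30.        ]
 [ 551.18626535 -316.39587284   30.        ]]
```

View pics/ov.png

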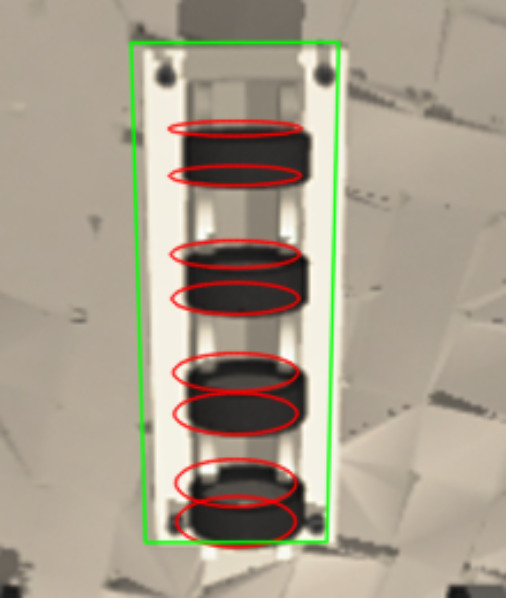

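Run:
```python
from h import *
c=load('w1')
e=np.array([537.2,-275.93,188.33]);y=np.array([np.cos(.242),np.sin(.242),0]);x=np.array([-y[1],y[0],0])
for dz in(-17,-10,0): print(dz,[(w2px(c,[e+s*27.6*y+k*x+[0,0,dz]])*1.5625).round(0).tolist() for s in(-1,1) for k in (11,)])
```

```text
-17 [[[309.0, 372.0]], [[489.0, 371.0]]]
-10 [[[305.0, 382.0]], [[493.0, 382.0]]]
0 [[[298.0, 400.0]], [[499.0, 399.0]]]
```

```bash
python3 -m jog '[{"delta_pos":[-9,43.7,-60],"angular":[0,0,0],"fingers":0.6},{"delta_pos":[-9,43.7,-100],"angular":[0,0,0],"fingers":0.6},{"delta_pos":[-9,43.7,-120],"angular":[0,0,0],"fingers":0.6},{"delta_pos":[-9,43.7,-138],"angular":[0,0,0],"fingers":0.6},{"delta_pos":[-9,43.7,-151.3],"angular":[0,0,0],"fingers":0.6},{"delta_pos":[-9,43.7,-151.3],"angular":[0,0,0],"fingers":0.6}]' 30
python3 -m jog '[{"delta_pos":[0,0,0],"angular":[0,0,0],"fingers":0.2},{"delta_pos":[0,0,0],"angular":[0,0,0],"fingers":0.2},{"delta_pos":[0,0,0],"angular":[0,0,0],"fingers":0.2},{"delta_pos":[0,0,0],"angular":[0,0,0],"fingers":0.2},{"delta_pos":[0,0,0],"angular":[0,0,0],"fingers":0.2},{"delta_pos":[0,0,0],"angular":[0,0,0],"fingers":0.2}]' 30
```

```text
time_s: 2.15
eef_pos: [528.3, -232.0, 36.5]
ee_rot: [-0.0, 0.617, 0.787, -0.0]
force: [0.0, 0.2, 0.1]
grip_width: 0.604
grip_force: 0.0
time_s: 2.9
eef_pos: [529.1, -232.3, 37.9]
ee_rot: [0.001, 0.617, 0.787, 0.0]
force: [1.0, 0.5, 5.2]
grip_width: 0.342
grip_force: 30.0
```

```bash
python3 -m jog '[{"delta_pos":[0.6,0,6],"angular":[0,0,0],"fingers":0.2},{"delta_pos":[0.6,0,20],"angular":[0,0,0],"fingers":0.2},{"delta_pos":[0.6,0,50],"angular":[0,0,0],"fingers":0.2},{"delta_pos":[0.6,0,83],"angular":[0,0,0],"fingers":0.2},{"delta_pos":[0.6,0,83],"angular":[0,0,0],"fingers":0.2}]'
python3 - <<'E'
from h import *
c=cap('wrist','w2');print(ctrl.sense()['eef_pos'])
p=cv2.resize(c['pixels'],(800,600),interpolation=cv2.INTER_CUBIC);cv2.imwrite('pics/w2b.png',p)
E
```

```text
time_s: 3.52
eef_pos: [530.0, -232.5, 123.1]
ee_rot: [0.003, 0.617, 0.787, 0.0]
force: [0.2, 0.0, 0.3]
grip_width: 0.342
grip_force: 29.7
[ 529.32526587 -232.07727937  121.19697608]
```

View pics/w2b.png

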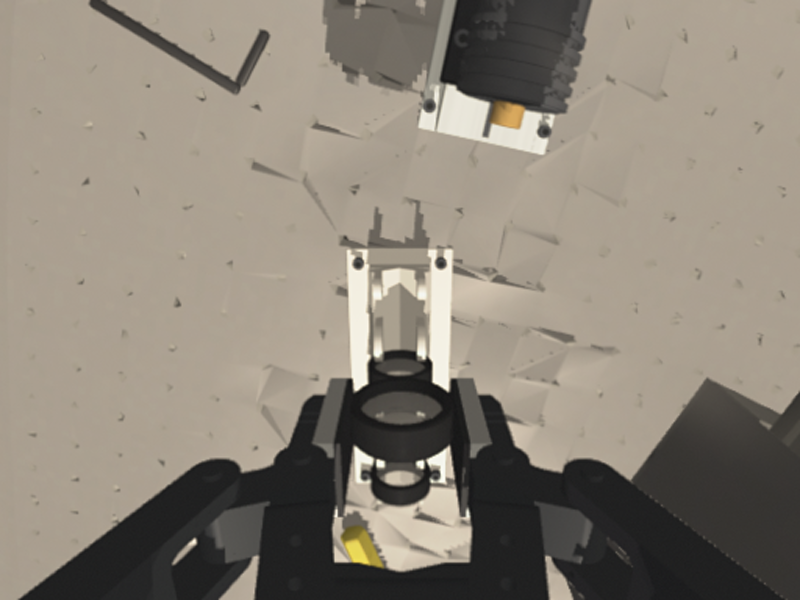

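The cell is held square between the pads at (402, 415), and the slot it came from is empty.

Run:
```python
from h import *
c=load('w2');e=np.array([529.3,-232.1,121.2]);y=np.array([np.cos(.242),np.sin(.242),0]);v=np.array([-y[1],y[0],0])
th=np.linspace(0,2*np.pi,100)
for a in(-2,0,2):
 for h in(4,7,10):
  r=[]
  for k in(5.5,-5.5):
   P=e+(a+k)*v+15.5*np.cos(th)[:,None]*y+np.array([0,0,1])*(-h+15.5*np.sin(th)[:,None]); q=w2px(c,P)*1.5625
   r+=[q[:,0].min(),q[:,0].max(),q[:,1].min(),q[:,1].max()]
  print(a,h,np.round(r))
im=cv2.imread('pics/w2b.png')
g=cv2.cvtColor(im,cv2.COLOR_BGR2GRAY); print(g[360:480:2,402])
```

```text
-2 4 [343. 451. 384. 441. 345. 449. 414. 476.]
-2 7 [344. 450. 380. 435. 346. 448. 409. 469.]
-2 10 [345. 449. 375. 428. 346. 448. 405. 462.]
0 4 [343. 451. 379. 435. 344. 450. 409. 469.]
0 7 [344. 450. 374. 428. 345. 449. 404. 463.]
0 10 [345. 449. 370. 422. 346. 448. 400. 456.]
2 4 [342. 451. 373. 428. 344. 450. 404. 463.]
2 7 [344. 450. 369. 422. 345. 449. 399. 456.]
2 10 [345. 449. 364. 416. 346. 448. 394. 450.]
[ 70  71  72  73  72  88 126 110  45  25  28  32  32  32  32  37  68  78
  79  80  79  80  82  80  80  81  87  96  97  97 101  98  62  23  28  33
  44  49  49  49  49  49  49  49  50  52  52  50  49  48  48  58  77  80
  77 112 170 177 178 178]
```

```bash
python3 -m jog '[{"delta_pos":[2,10,15],"angular":[0,0,0],"fingers":0.2},{"delta_pos":[13.4,60,15],"angular":[0,0,-0.1],"fingers":0.2},{"delta_pos":[13.4,115,15],"angular":[0,0,-0.197],"fingers":0.2},{"delta_pos":[13.4,160,15],"angular":[0,0,-0.197],"fingers":0.2},{"delta_pos":[13.4,172,15],"angular":[0,0,-0.197],"fingers":0.2},{"delta_pos":[13.4,172,15],"angular":[0,0,-0.197],"fingers":0.2},{"delta_pos":[13.4,172,15],"angular":[0,0,-0.197],"fingers":0.2}]'
python3 - <<'E'
from h import *
c=cap('wrist','w3');print(ctrl.sense()['eef_pos'],-np.array(c['R']).T@np.array(c['t']))
p=cv2.resize(c['pixels'],(800,600),interpolation=cv2.INTER_CUBIC);cv2.imwrite('pics/w3b.png',p)
E
```

```text
time_s: 4.45
eef_pos: [542.6, -61.0, 135.0]
ee_rot: [0.0, 0.691, 0.722, -0.0]
force: [-0.6, 0.4, 0.2]
grip_width: 0.344
grip_force: 29.7
[542.52427374 -61.05377045 134.93209509] [539.70344179  21.63075367 260.01350824]
```

View pics/w3b.png

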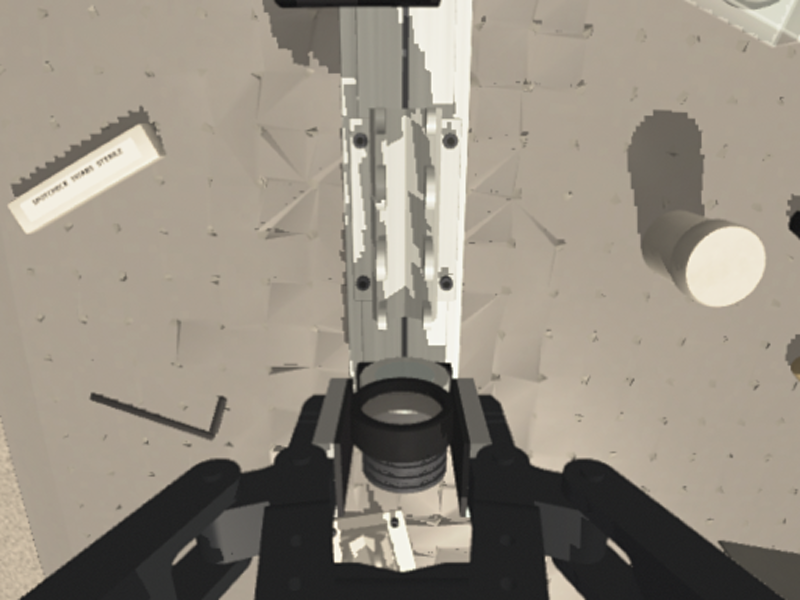

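Run:
```python
from h import *
c=load('w3'); o,u,v=rack(541.6,-20,.045)
S=5
im=cv2.resize(c['pixels'][55:235,210:310],None,fx=S,fy=S,interpolation=cv2.INTER_CUBIC)
im=cv2.resize(c['pixels'][60:170+10,195:325],None,fx=S,fy=S,interpolation=cv2.INTER_CUBIC)
L=lambda P,col:cv2.polylines(im,[np.int32(((w2px(c,P)-[195,60]+.5)*S-.5)*8)],True,col,1,cv2.LINE_AA,3)
for k in(15,-15):
  for s in(1,-1):
    L([o+s*a*u+(k+b)*v+[0,0,56.7] for a,b in((11.6,8.7),(11.6,-8.7),(7,-8.7),(7,8.7))],(0,0,255))
print(im.shape)
cv2.imwrite('pics/ov2.png',im)
```

```text
(600, 650, 3)
```

View pics/ov2.png

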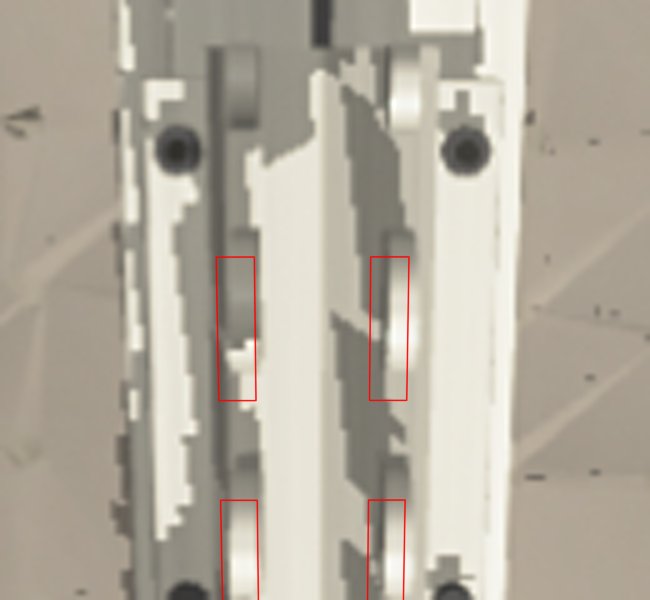

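Run:
```python
from h import *
yd=np.array([-.045,.999,0])
for z in(6,10,14): print('rail end->holder y', z,[(px2w(load(f),np.array(L)/1.5625,z).mean(0)+133*yd).round(1) for f,L in(('w1',[(423,47),(526,68)]),('w2',[(419,128),(546,154)]))])
c=load('w3'); g=lambda L,z:px2w(c,(np.array(L)+.5)/5-.5+[195,60],z)
for z in(15,25,35): a=g([(178,150),(466,150),(187,597),(452,597)],z);print('screws',z,a.mean(0).round(1),a[0]-a[2],a[1]-a[0])
h=lambda L,z:px2w(c,np.array(L)/1.5625,z)
for z in(39,45,50,56): print('slots',z,h([(407,151),(407,221),(407,292)],z)[:,1].round(1),'ends',h([(407,108),(407,328)],z)[:,1].round(1))
```

```text
rail end->holder y 6 [array([543. , -18.3,   6. ]), array([542.9, -17.7,   6. ])]
rail end->holder y 10 [array([542.6, -18.8,  10. ]), array([542.3, -17.7,  10. ])]
rail end->holder y 14 [array([542.2, -19.4,  14. ]), array([541.6, -17.7,  14. ])]
screws 15 [542.8 -18.2  15. ] [-2.68953328 66.4405534   0.        ] [41.00308375  1.79830269  0.        ]
screws 25 [542.6 -16.6  25. ] [-2.57976246 63.72884359  0.        ] [39.32958077  1.72490663  0.        ]
screws 35 [542.5 -15.   35. ] [-2.46999165 61.01713378  0.        ] [37.65607778  1.65151056  0.        ]
slots 39 [ 11.3 -17.9 -50. ] ends [ 28.2 -67.4]
slots 45 [ 11.5 -16.8 -48. ] ends [ 28. -65.]
slots 50 [ 11.8 -16.  -46.4] ends [ 27.9 -63. ]
slots 56 [ 12.1 -14.9 -44.5] ends [ 27.7 -60.5]
```

```bash
python3 -m jog '[{"delta_pos":[-0.2,12.5,-25],"angular":[0,0,0],"fingers":0.2},{"delta_pos":[-0.2,12.5,-50],"angular":[0,0,0],"fingers":0.2},{"delta_pos":[-0.2,12.5,-50],"angular":[0,0,0],"fingers":0.2},{"delta_pos":[-0.2,12.5,-50],"angular":[0,0,0],"fingers":0.2}]'
python3 - <<'E'
from h import *
c=cap('wrist','w4');s=ctrl.sense();print(s['eef_pos'],s['force'])
S=4
im=cv2.resize(c['pixels'][130:280,190:330],None,fx=S,fy=S,interpolation=cv2.INTER_CUBIC)
b=cap('side','s4'); q=w2px(b,[[541,-19,50]])[0]; print(q)
x,y=int(q[0]),int(q[1]); im2=cv2.resize(b['pixels'][y-40:y+40,x-25:x+25],(200*15//8,600),interpolation=cv2.INTER_CUBIC)
o=np.zeros((600,560+375-135,3),np.uint8); o[:,:560]=im; o[:,560:]=im2[:,:240]
cv2.imwrite('pics/w4b.png',o)
E
```

```text
time_s: 5.0
eef_pos: [542.8, -48.2, 85.9]
ee_rot: [0.001, 0.691, 0.723, 0.0]
force: [0.5, 1.1, 0.1]
grip_width: 0.345
grip_force: 29.8
[542.87024783 -48.08644119  86.10664986] [-0.28966364 -0.04913979  0.88383867]
[247.42512715 184.77335167]
```

View pics/w4b.png

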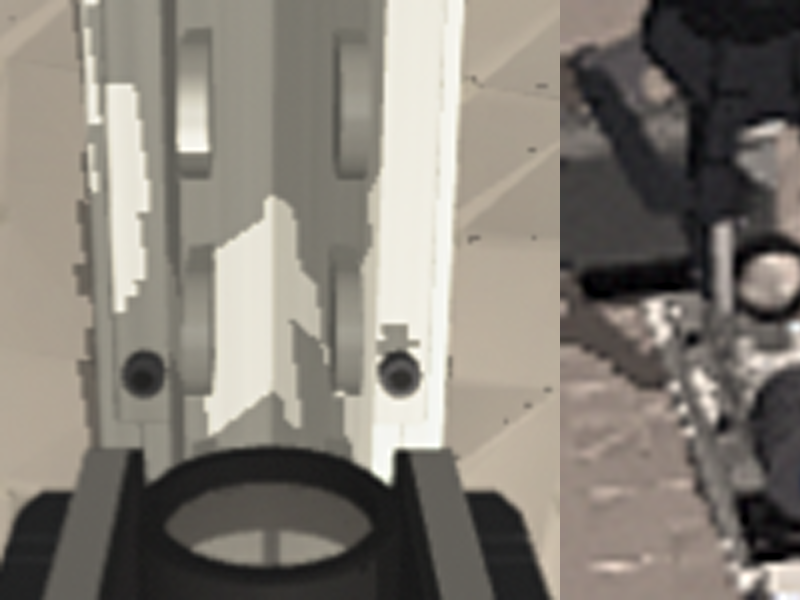

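Run:
```python
from h import *
c=load('w4'); g=lambda L,z:px2w(c,(np.array(L)+.5)/4-.5+[190,130],z)
for z in(39,45,50,54,56.7): a=g([(275,30),(275,178),(275,245),(275,393)],z);print(z,a[:,:2].round(1).tolist())
e=np.array([542.87,-48.09,86.1]);u=np.array([1,.045,0]);v=np.array([-.045,1,0]);th=np.linspace(0,6.28,100)
for a in(-1,0,1):
  P=e+(a+5.5)*v+15.5*np.cos(th)[:,None]*u+np.array([0,0,1])*(-7+15.5*np.sin(th)[:,None]);q=(w2px(c,P)-[190,130])*4
  print(a,q[:,0].min(),q[:,0].max(),q[:,1].min(),q[np.abs(th-1.57).argmin()])
```

```text
39 [[542.0, 5.9], [542.9, -14.1], [543.3, -23.7], [544.3, -45.9]]
45 [[541.9, 6.9], [542.8, -12.4], [543.2, -21.6], [544.2, -43.1]]
50 [[541.8, 7.7], [542.7, -11.0], [543.1, -19.9], [544.0, -40.8]]
54 [[541.8, 8.4], [542.6, -9.9], [543.0, -18.6], [543.9, -38.9]]
56.7 [[541.8, 8.8], [542.6, -9.1], [543.0, -17.7], [543.9, -37.7]]
-1 124.5868236438298 398.69685332034555 457.9813329971096 [258.97174386 600.45708699]
0 124.24200087260556 398.99382063464145 450.80149360064206 [258.93882844 592.13751635]
1 123.89625720007348 399.29153491396687 443.5908929660384 [258.90578582 583.77224897]
```

The lug pairs sit at crop rows 30–178 and 245–393 and are centred with the ring in x. The lug edges put the slot at y ≈ -47.5, so the cell is lined up and I'm lowering it.

```bash
python3 -m jog '[{"delta_pos":[0.3,0.2,-10],"angular":[0,0,0],"fingers":0.2},{"delta_pos":[0.3,0.2,-16],"angular":[0,0,0],"fingers":0.2},{"delta_pos":[0.3,0.2,-21],"angular":[0,0,0],"fingers":0.2},{"delta_pos":[0.3,0.2,-25],"angular":[0,0,0],"fingers":0.2},{"delta_pos":[0.3,0.2,-27],"angular":[0,0,0],"fingers":0.2},{"delta_pos":[0.3,0.2,-28],"angular":[0,0,0],"fingers":0.2},{"delta_pos":[0.3,0.2,-28],"angular":[0,0,0],"fingers":0.2}]'
```

```text
time_s: 5.98
eef_pos: [543.2, -47.5, 57.8]
ee_rot: [0.001, 0.691, 0.723, 0.0]
force: [-0.1, -2.0, 5.3]
grip_width: 0.344
grip_force: 30.2
```

```bash
python3 -m jog '[{"delta_pos":[0,0,0],"angular":[0,0,0],"fingers":0.6},{"delta_pos":[0,0,0],"angular":[0,0,0],"fingers":0.6},{"delta_pos":[0,0,0],"angular":[0,0,0],"fingers":0.6},{"delta_pos":[0,0,0],"angular":[0,0,0],"fingers":0.6},{"delta_pos":[0,0,30],"angular":[0,0,0],"fingers":0.6},{"delta_pos":[0,0,75],"angular":[0,0,0],"fingers":0.6},{"delta_pos":[0,0,75],"angular":[0,0,0],"fingers":0.6}]'
python3 - <<'E'
from h import *
c=cap('wrist','w5');s=ctrl.sense();print(s['eef_pos'],s['force'])
# compare: predicted seated ring silhouette
im=cv2.resize(c['pixels'],None,fx=3,fy=3,interpolation=cv2.INTER_CUBIC)
o,u,v=rack(543.2,-47.5,.045);th=np.linspace(0,6.28,100)
for k in(5.5,-5.5):
  P=o+k*v+15.5*np.cos(th)[:,None]*u+np.array([0,0,1])*(50+15.5*np.sin(th)[:,None]);q=w2px(c,P)
  cv2.polylines(im,[np.int32(((q+.5)*3-.5)*8)],True,(0,0,255),1,cv2.LINE_AA,3)
m=np.int32(q.mean(0)*3);print(m); x,y=m
o=im[max(0,y-300):y+200,max(0,x-300):x+300]
b=load('s4');bb=cap('side','s5')['pixels'][145:225,222:272];bb=cv2.resize(bb,(200,320),interpolation=cv2.INTER_CUBIC)
w=np.zeros((600,800,3),np.uint8);w[:o.shape[0],:o.shape[1]]=o;w[:320,600:]=bb;cv2.imwrite('pics/w5b.png',w)
E
```

```text
time_s: 6.85
eef_pos: [544.0, -47.6, 135.0]
ee_rot: [0.003, 0.691, 0.723, 0.001]
force: [1.0, 0.8, -0.7]
grip_width: 0.602
grip_force: 0.0
[543.03768634 -47.34028948 132.94632219] [ 0.39928965 -1.02714081 -0.46441648]
[762 643]
```

View pics/w5b.png

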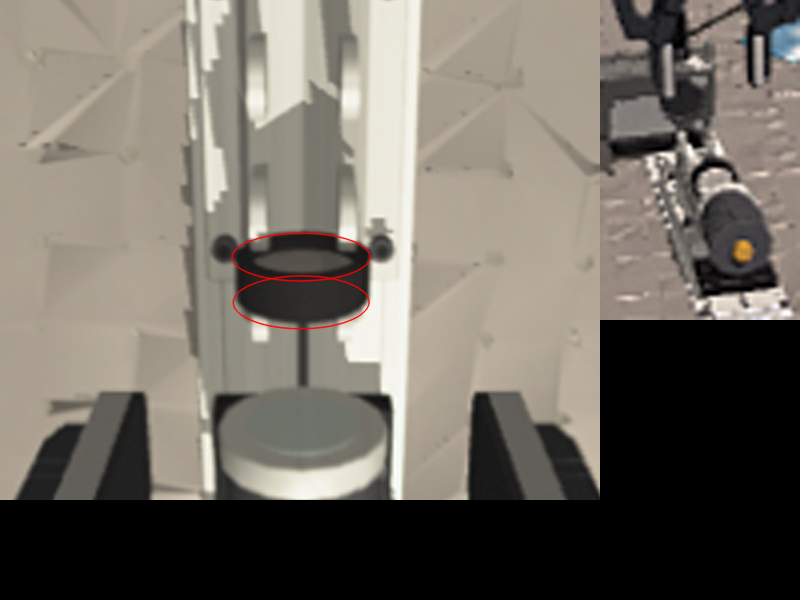

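The first cell stands in the -30 slot, level between the lugs, and the red silhouette matches it (crop 302, 280). Next is the second cell, from rack slot +15.

```bash
python3 -m jog '[{"delta_pos":[-2,-50,0],"angular":[0,0,0.1],"fingers":0.6},{"delta_pos":[-3,-110,0],"angular":[0,0,0.197],"fingers":0.6},{"delta_pos":[-5,-165,0],"angular":[0,0,0.197],"fingers":0.6},{"delta_pos":[-6.6,-213.8,-20],"angular":[0,0,0.197],"fingers":0.6},{"delta_pos":[-6.6,-213.8,-30],"angular":[0,0,0.197],"fingers":0.6},{"delta_pos":[-6.6,-213.8,-30],"angular":[0,0,0.197],"fingers":0.6},{"delta_pos":[-6.6,-213.8,-30],"angular":[0,0,0.197],"fingers":0.6}]'
python3 - <<'E'
from rig import ctrl
ctrl.capture('wrist');s=ctrl.sense();print(s['eef_pos'],s['ee_rot'])
E
```

```text
time_s: 7.82
eef_pos: [536.3, -259.9, 102.1]
ee_rot: [-0.0, 0.616, 0.788, 0.0]
force: [-0.8, -0.5, -0.7]
grip_width: 0.6
grip_force: 0.0
[ 536.37610032 -260.06694299  102.43145446] [2.32701953e-04 6.16016562e-01 7.87733165e-01 4.93931260e-05]
```

```bash
python3 -m jog '[{"delta_pos":[0,-0.5,-30],"angular":[0,0,0],"fingers":0.6},{"delta_pos":[0,-0.5,-50],"angular":[0,0,0],"fingers":0.6},{"delta_pos":[0,-0.5,-64],"angular":[0,0,0],"fingers":0.6},{"delta_pos":[0,-0.5,-64],"angular":[0,0,0],"fingers":0.6},{"delta_pos":[0,-0.5,-64],"angular":[0,0,0],"fingers":0.6}]' 30
python3 -m jog '[{"delta_pos":[0,0,0],"angular":[0,0,0],"fingers":0.2},{"delta_pos":[0,0,0],"angular":[0,0,0],"fingers":0.2},{"delta_pos":[0,0,0],"angular":[0,0,0],"fingers":0.2},{"delta_pos":[0,0,0],"angular":[0,0,0],"fingers":0.2},{"delta_pos":[0,0,0],"angular":[0,0,0],"fingers":0.2},{"delta_pos":[0,0,0],"angular":[0,0,0],"fingers":0.2}]' 30
```

```text
time_s: 8.5
eef_pos: [536.5, -261.7, 38.9]
ee_rot: [0.001, 0.617, 0.787, 0.0]
force: [-0.7, -0.2, 0.5]
grip_width: 0.598
grip_force: 0.0
time_s: 9.25
eef_pos: [536.6, -261.8, 38.9]
ee_rot: [0.001, 0.617, 0.787, 0.0]
force: [1.8, 0.8, 5.7]
grip_width: 0.347
grip_force: 29.7
```

```bash
python3 -m jog '[{"delta_pos":[0,0,8],"angular":[0,0,0],"fingers":0.2},{"delta_pos":[0,0,50],"angular":[0,0,0],"fingers":0.2},{"delta_pos":[0,0,98],"angular":[0,0,0],"fingers":0.2},{"delta_pos":[2,50,98],"angular":[0,0,-0.1],"fingers":0.2},{"delta_pos":[5.4,105,98],"angular":[0,0,-0.197],"fingers":0.2},{"delta_pos":[5.4,160,98],"angular":[0,0,-0.197],"fingers":0.2},{"delta_pos":[5.4,215,98],"angular":[0,0,-0.197],"fingers":0.2},{"delta_pos":[5.4,244,90],"angular":[0,0,-0.197],"fingers":0.2},{"delta_pos":[5.4,244,60],"angular":[0,0,-0.197],"fingers":0.2},{"delta_pos":[5.4,244,48],"angular":[0,0,-0.197],"fingers":0.2}]'
python3 -m jog '[{"delta_pos":[0,0,0],"angular":[0,0,0],"fingers":0.2},{"delta_pos":[0,0,0],"angular":[0,0,0],"fingers":0.2}]'
python3 - <<'E'
from h import *
c=cap('wrist','w6');s=ctrl.sense();print(s['eef_pos'])
# ring top edge / left-right like w4 (axial offset of cell in grip): dark column profile
for f,cc in(('w4',load('w4')),('w6',c)):
  g=cv2.cvtColor(cc['pixels'],cv2.COLOR_BGR2GRAY); print(f,g[230:290:1,257].tolist())
E
```

```text
time_s: 10.5
eef_pos: [540.7, -17.2, 84.9]
ee_rot: [-0.001, 0.691, 0.723, -0.001]
force: [0.1, 0.3, -0.7]
grip_width: 0.344
grip_force: 30.3
time_s: 10.75
eef_pos: [541.9, -18.0, 86.9]
ee_rot: [0.001, 0.691, 0.723, 0.0]
force: [0.8, 0.3, -0.8]
grip_width: 0.346
grip_force: 30.3
[541.87329953 -17.98372175  86.93813098]
w4 [139, 140, 140, 141, 141, 140, 140, 140, 141, 142, 135, 86, 35, 28, 31, 32, 30, 31, 32, 32, 48, 73, 82, 81, 81, 82, 82, 83, 84, 85, 85, 85, 88, 93, 94, 93, 93, 94, 95, 96, 91, 66, 32, 26, 29, 32, 40, 48, 48, 49, 48, 48, 48, 47, 49, 49, 49, 49, 51, 50]
w6 [132, 132, 132, 133, 132, 132, 132, 132, 133, 124, 48, 25, 30, 33, 32, 30, 30, 32, 41, 66, 82, 82, 82, 83, 83, 83, 84, 84, 85, 85, 100, 128, 124, 89, 77, 79, 80, 81, 74, 49, 29, 28, 31, 36, 43, 47, 48, 47, 49, 48, 49, 48, 48, 48, 49, 50, 51, 51, 51, 49]
```

```bash
python3 -m jog '[{"delta_pos":[0,0,-10],"angular":[0,0,0],"fingers":0.2},{"delta_pos":[0,0,-16],"angular":[0,0,0],"fingers":0.2},{"delta_pos":[0,0,-21],"angular":[0,0,0],"fingers":0.2},{"delta_pos":[0,0,-25],"angular":[0,0,0],"fingers":0.2},{"delta_pos":[0,0,-27],"angular":[0,0,0],"fingers":0.2},{"delta_pos":[0,0,-28],"angular":[0,0,0],"fingers":0.2},{"delta_pos":[0,0,-28],"angular":[0,0,0],"fingers":0.2}]'
```

```text
time_s: 11.68
eef_pos: [542.0, -17.8, 58.8]
ee_rot: [0.001, 0.691, 0.723, 0.0]
force: [-0.1, -2.3, 7.1]
grip_width: 0.351
grip_force: 30.8
```

```bash
python3 -m jog '[{"delta_pos":[0,0,0],"angular":[0,0,0],"fingers":0.6},{"delta_pos":[0,0,0],"angular":[0,0,0],"fingers":0.6},{"delta_pos":[0,0,0],"angular":[0,0,0],"fingers":0.6},{"delta_pos":[0,0,0],"angular":[0,0,0],"fingers":0.6},{"delta_pos":[0,0,30],"angular":[0,0,0],"fingers":0.6},{"delta_pos":[0,0,74],"angular":[0,0,0],"fingers":0.6},{"delta_pos":[0,0,74],"angular":[0,0,0],"fingers":0.6},{"delta_pos":[0,0,74],"angular":[0,0,0],"fingers":0.6}]'
python3 - <<'E'
from h import *
c=cap('wrist','w7');s=ctrl.sense();print(s['eef_pos'])
for f,e,o in(('w5',(543.04,-47.34,132.9),(543.2,-47.5)),('w7',s['eef_pos'],(541.9,-17.5))):
  cc=load(f);g=cv2.cvtColor(cc['pixels'],cv2.COLOR_BGR2GRAY)
  q=w2px(cc,[[*o,50]])[0];x,y=np.int32(q)
  m=(g<75).astype(np.uint8);m[:y-24]=0;m[y+24:]=0;m[:,:x-30]=0;m[:,x+30:]=0
  n,l,st,ce=cv2.connectedComponentsWithStats(m);k=1+st[1:,4].argmax();print(f,q,st[k],ce[k]-q)
E
```

```text
time_s: 12.68
eef_pos: [541.0, -17.4, 131.4]
ee_rot: [-0.0, 0.691, 0.723, -0.0]
force: [-0.9, -0.5, 0.2]
grip_width: 0.599
grip_force: 0.0
[540.83661388 -17.41295416 130.92203309]
w5 [253.8969377 206.6133079] [ 225  192   53   38 1066] [-0.72432982  0.4204632 ]
w7 [257.2490461  209.21720865] [ 236  194   45   31 1120] [0.79291819 0.68814849]
```

```bash
python3 -m jog '[{"delta_pos":[-3,25,45],"angular":[0,0,0],"fingers":0.6},{"delta_pos":[-3,25,45],"angular":[0,0,0],"fingers":0.6},{"delta_pos":[-3,25,45],"angular":[0,0,0],"fingers":0.6},{"delta_pos":[-3,25,45],"angular":[0,0,0],"fingers":0.6}]'
python3 - <<'E'
from h import *
c=cap('wrist','w8');s=ctrl.sense();print(s['eef_pos'])
g=cv2.cvtColor(c['pixels'],cv2.COLOR_BGR2GRAY)
q=w2px(c,[[537,84,121.5],[531,74,121.5],[543,94,121.5]]);print(q)
for T in(40,60,80):
  n,l,st,ce=cv2.connectedComponentsWithStats((g<T).astype(np.uint8))
  print(T,[(st[k].tolist(),ce[k].round(0).tolist()) for k in range(1,n) if st[k,4]>150])
x,y=np.int32(q[0]);
print(g[y-30:y+42:4,x-50:x+52:4])
E
```

```text
time_s: 13.22
eef_pos: [537.9, 7.2, 175.6]
ee_rot: [-0.001, 0.691, 0.723, -0.001]
force: [0.3, 0.3, -0.2]
grip_width: 0.597
grip_force: 0.0
[538.00176589   7.19285296 175.78344245]
[[260.53948714  91.5037378 ]
 [248.33698023 110.45693446]
 [273.1308282   72.01242952]]
40 [([235, 0, 53, 42, 2022], [260.0, 20.0]), ([251, 72, 24, 38, 415], [264.0, 87.0]), ([503, 207, 9, 30, 186], [508.0, 222.0]), ([244, 209, 35, 20, 233], [257.0, 219.0]), ([244, 241, 34, 21, 219], [257.0, 252.0]), ([183, 246, 21, 83, 827], [194.0, 284.0]), ([4, 246, 507, 138, 22873], [274.0, 342.0]), ([82, 346, 38, 38, 832], [98.0, 369.0])]
60 [([0, 0, 122, 119, 987], [59.0, 59.0]), ([234, 0, 56, 54, 2231], [261.0, 20.0]), ([251, 72, 25, 39, 877], [263.0, 90.0]), ([464, 185, 48, 56, 1249], [493.0, 212.0]), ([243, 208, 36, 23, 525], [260.0, 221.0]), ([243, 241, 35, 34, 465], [260.0, 255.0]), ([183, 245, 21, 88, 957], [194.0, 284.0]), ([3, 245, 509, 139, 25523], [262.0, 343.0]), ([234, 276, 24, 69, 405], [243.0, 314.0])]
80 [([0, 0, 123, 120, 1208], [61.0, 57.0]), ([234, 0, 56, 111, 3275], [262.0, 41.0]), ([464, 185, 48, 
[... 1465 characters left out ...]
36  36 223
  223 223 223 223 224 197 159 157]
 [224 224 224 225 225 185 226 226 226 225 226  91  39  38  41  40 210 228
  228 227 227 227 228 196 157 157]
 [160 157 154 155 156 235 229 150 226 234 236 236 189  67 236 238 236 237
  234 235 237 239 160 155 157 157]
 [158 154 154 155 128 235 229 150 182 234 236 236 242  67 229 238 236 238
  234 234 237 241 157 156 157 157]
 [156 155 155 156 149 234 229 199 159 235 237 237 242  67 168 239 237 238
  234 230 237 241 152 156 156 158]
 [155 155 157 157 155 234 181 238 150 224 238 237 241  75 145 160 237 239
  235 222 237 239 151 157 157 156]
 [153 155 156 157 156 234 180 152 150 147 157 240 191  68 146 160 237 239
  235 224 237 222 152 158 157 156]]
```

```bash
python3 -m jog '[{"delta_pos":[-0.7,40,-10],"angular":[0,0,0],"fingers":0.5},{"delta_pos":[-0.7,76.8,-20],"angular":[0,0,0],"fingers":0.5},{"delta_pos":[-0.7,76.8,-20],"angular":[0,0,0],"fingers":0.5},{"delta_pos":[-0.7,76.8,-40],"angular":[0,0,0],"fingers":0.5},{"delta_pos":[-0.7,76.8,-55],"angular":[0,0,0],"fingers":0.5},{"delta_pos":[-0.7,76.8,-62],"angular":[0,0,0],"fingers":0.5},{"delta_pos":[-0.7,76.8,-62],"angular":[0,0,0],"fingers":0.5}]'
python3 - <<'E'
from rig import ctrl
s=ctrl.sense();print(s['eef_pos'],s['force'])
E
```

```text
time_s: 14.15
eef_pos: [537.7, 83.9, 114.7]
ee_rot: [-0.0, 0.691, 0.723, -0.0]
force: [-0.1, 0.6, 0.4]
grip_width: 0.502
grip_force: 0.0
[537.66971349  83.90687591 114.73842161] [-0.10025724  0.55086165  0.3771351 ]
```

```bash
python3 -m jog '[{"delta_pos":[-0.3,0,-0.7],"angular":[0,0,0],"fingers":0},{"delta_pos":[-0.3,0,-0.7],"angular":[0,0,0],"fingers":0},{"delta_pos":[-0.3,0,-0.7],"angular":[0,0,0],"fingers":0},{"delta_pos":[-0.3,0,-0.7],"angular":[0,0,0],"fingers":0},{"delta_pos":[-0.3,0,-0.7],"angular":[0,0,0],"fingers":0},{"delta_pos":[-0.3,0,-0.7],"angular":[0,0,0],"fingers":0},{"delta_pos":[-0.3,0,-0.7],"angular":[0,0,0],"fingers":0},{"delta_pos":[-0.3,0,-0.7],"angular":[0,0,0],"fingers":0}]' 60
python3 - <<'E'
from h import *
print(ctrl.sense()['eef_pos'])
for n in('wrist','side','top'): c=cap(n,n+'_g')
print(ctrl.sense()['eef_pos'],ctrl.sense()['force'])
E
```

```text
time_s: 15.15
eef_pos: [537.8, 84.2, 114.8]
ee_rot: [0.001, 0.691, 0.723, 0.0]
force: [1.1, -0.7, 5.7]
grip_width: 0.124
grip_force: 60.0
[537.81250404  84.22732475 114.84988877]
[537.83362303  84.23074367 114.8549922 ] [ 1.19135787 -0.51271367  5.78045343]
```

```bash
python3 -m jog '[{"delta_pos":[-4,-0.2,0],"angular":[0,0,0],"fingers":0},{"delta_pos":[-8,-0.4,0],"angular":[0,0,0],"fingers":0},{"delta_pos":[-12,-0.6,0],"angular":[0,0,0],"fingers":0},{"delta_pos":[-16,-0.7,0],"angular":[0,0,0],"fingers":0},{"delta_pos":[-19,-0.8,0],"angular":[0,0,0],"fingers":0},{"delta_pos":[-20,-0.9,0],"angular":[0,0,0],"fingers":0},{"delta_pos":[-20,-0.9,0],"angular":[0,0,0],"fingers":0},{"delta_pos":[-20,-0.9,0],"angular":[0,0,0],"fingers":0}]' 60
python3 - <<'E'
from h import *
for n in('wrist','side','top'): c=cap(n,n+'_h')
s=ctrl.sense();print(s['eef_pos'],s['force'],s['grip_width'])
o,u,v=rack(538,84,.045)
# template shift of carriage/tab in wrist view relative to gripper, and housing shift
a,b=[cv2.cvtColor(load('wrist'+k)['pixels'],cv2.COLOR_BGR2GRAY) for k in('_g','_h')]
q=w2px(load('wrist_g'),[[537.8,94,121.5],[537.8,94,95],[517.8,94,121.5]]);print(q)
x,y=np.int32(q[0]);t=a[y-12:y+14,x-14:x+15];r=cv2.matchTemplate(b,t,cv2.TM_CCOEFF_NORMED);print('tab in wrist',(x-14,y-12),cv2.minMaxLoc(r)[1::2])
E
```

```text
time_s: 16.3
eef_pos: [518.5, 83.4, 114.9]
ee_rot: [0.001, 0.691, 0.723, 0.001]
force: [8.4, 1.3, 3.4]
grip_width: 0.126
grip_force: 59.8
[518.47002983  83.38627351 114.88811146] [7.68998197 1.89946844 3.3451105 ] 0.1267817249185349
[[256.11839987 266.52448796]
 [256.16489004 237.38347036]
 [207.47191601 264.55142705]]
tab in wrist (np.int32(242), np.int32(254)) (0.9738376140594482, (241, 254))
```

```bash
python3 -m jog '[{"delta_pos":[-0.6,0,0],"angular":[0,0,0],"fingers":0},{"delta_pos":[-0.6,0,0],"angular":[0,0,0],"fingers":0},{"delta_pos":[-0.6,0,0],"angular":[0,0,0],"fingers":0},{"delta_pos":[-0.6,0,0],"angular":[0,0,0],"fingers":0}]' 60
python3 - <<'E'
from h import *
s=ctrl.sense();print(s['eef_pos'],s['force'])
cap('wrist','wrist_i');cap('top','top_i')
# fixed-vs-moving check: housing (fixed) shift and tab shift, subpixel by phase correlation
G=lambda f:np.float32(cv2.cvtColor(load(f)['pixels'],cv2.COLOR_BGR2GRAY))
c=load('wrist_g');x,y=np.int32(w2px(c,[[537.8,94,121.5]])[0])
w=np.s_[y-14:y+14,x-12:x+12]
print('tab vs gripper px',cv2.phaseCorrelate(G('wrist_g')[w].copy(),G('wrist_i')[w].copy()))
# rack cells count in top view: dark pixels at the four slots
c=load('top_i');g=G('top_i')
for k in(45,15,-15,-45):
  o,u,v=rack(539.3,-275.6,.242);q=np.int32(w2px(c,[o+k*v+[0,0,40]])[0]);print('slot',k,g[q[1]-2:q[1]+3,q[0]-1:q[0]+2].mean())
s=ctrl.sense();print(s['eef_pos'],s['force'],s['time_s'])
E
```

```text
time_s: 16.95
eef_pos: [517.9, 83.4, 114.9]
ee_rot: [0.001, 0.691, 0.723, 0.001]
force: [6.9, 0.9, 2.0]
grip_width: 0.126
grip_force: 59.8
[517.91692134  83.3722508  114.89820543] [6.8866053  0.86943302 1.96884107]
tab vs gripper px ((0.09971399281745086, -0.013581371899427097), 0.9525895973046621)
slot 45 171.8
slot 15 108.26667
slot -15 32.933334
slot -45 34.066666
[517.90469339  83.36348542 114.88904003] [7.94112707 1.84425168 3.62444461] 17.05
```

```bash
python3 -c "
from rig import ctrl
print(ctrl.finish_job())"
```

```text
the job is handed in; nothing more can be done
None
```

I handed the job in at about 17 s: two filter cells stand in the holder's -30 and middle slots and two remain in the rack. The shutter was opened after both were in, and the gripper holds its tab at about 19.9 mm of travel, against half travel of 20 mm.

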